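# Start the clamp bolt of a fixture column in its threaded boss and hold it

### The job

The square-headed steel bolt stands loose in the threaded boss on top of the short fixture column on the cabinet, its two lugs resting on the rim. Turn it backward (anticlockwise seen from above) until it drops into the start of the thread, and let it settle there a moment; then turn it forward (clockwise) one full turn so that it is started, without ever lifting it back up out of the boss or pushing the things around it about. Do not let go at the end: finish with the gripper still closed on the bolt's head, holding it started.

Things in the scene. Friction and masses are not known exactly. Their poses are not given: they have to be found in the camera images.
- boss: Fixed threaded boss: upright aluminium tube, 48 mm across, on top of a 40 mm round column with an 80 mm round dark flange. Origin at the centre of the flange's underside, z up its axis. Inside: bore 17 mm and a coarse two-start right-hand thread, lead 16 mm per turn (clockwise from above goes down), about 1 mm up-and-down play; it ends about 1.2 turns below the start.
- boss_mouth (a point): On the boss's axis at the height of its rim (235 mm up), on which the lugs rest at first. The rim has two gaps, 40 deg wide, centred on +x and -x of this frame: the thread starts. On the anticlockwise side of each gap a stop block rises 5 mm above the rim, so a lug turned anticlockwise along the rim drops in the gap and cannot pass; clockwise it only meets the other stop.
- boss_gap (a point): Centre of one of the two gaps in the rim (the +x one), at rim height, 14 mm from the boss's axis; the other is opposite.
- bolt_head (a point): Centre of the bolt's square head, half-way up (26x26 mm, flats facing this frame's x and y, 20 mm high), z up the bolt. Its height above boss_mouth: 58 mm at the start, about 51 mm once dropped into the gaps, then 16 mm less per clockwise turn, so about 35 mm after one. It sinks only if the grip lets it: follow it down, press lightly or loosen. It does not turn by itself.
- bolt: The plain steel bolt, 104 mm long, about 0.18 kg, standing loose in the boss: shank 15 mm diameter, origin at the centre of its lower tip, 94 mm below bolt_head, z up along it. Two lugs (4 mm high) reach 16.5 mm from the axis along its +x and -x, undersides 36 mm above the tip. At the start the lugs are 0.8 to 1.45 rad of anticlockwise turn short of the gaps' centres.
- post_rack: Fixed rack of white square extrusion standing along the cabinet's front edge, between robot and boss; mind it on the way in. Origin midway between its posts at cabinet height, y along it (to the left). Two 50 mm posts, 0.94 m tall, at x 13 mm, y +292 and -292 mm; two 40 mm beams between them, spanning heights 0.51 to 0.55 m and 0.90 to 0.94 m. There is free room to reach in between the beams.
- hex_key: Bystander, not to be disturbed: L-shaped black hex key lying flat, 35x93x6 mm; origin at the centre of its underside.
- corner_bracket: Bystander, not to be disturbed: small die-cast corner bracket, 36x38x36 mm; origin at the centre of its underside.
- nut_plate: Bystander, not to be disturbed: flat nut plate, 14x40x8 mm; origin at the centre of its underside.
- parts_bin: Bystander, not to be disturbed: open parts bin, 71x100x40 mm; origin at the centre of its underside.
- small_bolt: Bystander, not to be disturbed: small hexagon bolt lying on its side, 42x18x16 mm; origin at the centre of its underside.
- spare_fan: Bystander, not to be disturbed: flat square black fan, 60x60x20 mm; origin at the centre of its underside.
- wipes_pack: Bystander, not to be disturbed: flat white pack of wipes, 90x110x24 mm; origin at the centre of its underside.
Things that resemble listed ones, but are neither listed nor needed, are in the scene too. There is more than one size of the bolt; the job needs the middle-sized.

How it is judged:
By the outcome, as a careful person would: the job done as asked, in the order asked, and still so for the second after the job is handed in, while the arm keeps its last pose, push and grip.
It also fails if it takes over 72 s, if anything falls off the work surface, if the arm or the gripper's body presses on something with over 40 N, if the wrist force passes 120 N, or if a joint passes its speed limit or range.

### The arm

A 7-joint arm with a two-finger parallel gripper is mounted at the origin on a cart in front of the work surface, level with it; the furniture and walls round the work are solid. World frame = base frame: x ahead of the robot, y to its left, z up, the work surface at z = 0. Lengths are in m, angles in rad, forces in N, time in s.
With the tool pointing down it reaches from about 0.4 to 0.85 m from the base axis. Payload 10.4 kg.
Tool frame: the origin (TCP) lies between the finger pads; the fingertips stand 11 mm ahead of it and the grasp point (between the pads) lies 8 mm behind it; z points along the fingers, y is the direction in which the jaws open and shut (so a half turn about z gives the same grasp; the last joint's range is limited). The gripper opens to 87 mm and grips with 3 to 60 N. Pads are 19 mm wide; open, the fingers measure 117 mm over their backs; the gripper's body (75 mm by 190 mm) begins 51 mm behind the grasp point.
Start: joints at [-1.193, 0.332, -0.065, 1.46, 0.022, 1.35, -0.088], TCP at [0.244, 0.575, 0.234] pointing down, gripper open.
Joint ranges: [-2.6, 2.6], [-0.5, 2.12], [-1.47, 1.34], [0.16, 2.42], [-1.27, 4.41], [0.06, 2.06], [-2.6, 2.6]. Speed limits (rad/s): [2.22, 2.22, 2.79, 2.79, 3.14, 3.14, 3.14].

### API

Orientations are given as a unit quaternion [x, y, z, w].
In Python, from bench import r, eyes gives the robot as it stands.
- The arm moves only by the shell command python3 -m inch 'ROWS' [FORCE]. ROWS is a JSON object of lists of equal length, an entry for each row: "translation": the shift along the world's x, y, z scaled (see below), a list of three; "rot": the turn, a rotation vector about the world's x, y, z scaled (see below), a list of three; "jaw": the finger opening in mm, from 0 to 87. In form: {"translation": [[tx, ty, tz], ...], "rot": [[ax, ay, az], ...], "jaw": [jaw, ...]}. A call has 1 to 20 rows; each row is the pose to reach, as a shift and turn from the pose measured when the call began; what a row does not reach only later rows make up. The controller multiplies each number of a shift by 100 mm and each number of a turn by 60 degrees. A row lasts 1/10 s, in which the tool goes at most 50 mm and 8.59 degrees, less where a joint would pass 70% of its speed; a pose out of reach is approached as far as the arm can. A call with a number of a shift or a turn outside -1 to 1 is refused whole. A call with a gripper value outside its range is refused whole. The fingers move at their own pace and stop on an object; FORCE is the grip in N (left out, the last holds). Time passes only in rows, so rows that repeat a pose let the fingers close. It gives the time, the measured TCP pose, the force and the opening at its end, in the units of the state.
- r.read_state(): the state, without advancing time (a new reading comes with each control period).
- eyes.camera(name): name is "scene" or "side" or "wrist"; returns the picture (480x640x3 uint8, blue, green, red); there is no depth.
- eyes.calibration(name): a dict with "fx", "fy", "cx", "cy" (pixels), "distortion" ([k1, k2, p1, p2, k3] as OpenCV has them; the pictures are not rectified), "R" (3x3) and "t" (3): a world point X has camera coordinates R X + t; the wrist camera has in their place "hand_eye" (4x4, takes a point from camera to tool coordinates, whose origin is the TCP and whose axes are the flange's). Camera axes: x right, y down, z forward; pixel columns grow to the right and rows downward; lengths in m; the calibration is good to about 2 mm. A picture is of the moment at which its call begins: read the wrist's pose just before it. calibration takes no time and is no camera call.
- r.close_job(): hands the job in, once; it reports no verdict.
The state is a dict: "time": time; "joint_positions": joint angles; "joint_vel": joint speeds; "joint_torque": joint torques, N m; "ee_pos": TCP position; "eef_rot": TCP orientation; "ft_force": force on the tool from outside, world axes, zero at the start; "torque": the same for the moment, N m; "width": finger opening in m.
Only numpy, scipy, OpenCV 4.12 (cv2) and the standard library are available. Lean on these libraries where they do the work, as an engineer would, in place of code of your own. Each camera call takes 0.05 s, during which the arm holds its last target. There are 200 camera calls.

## Working session

There is one attempt and no reset: what is moved stays moved. The work goes in short steps, Python scripts to look and compute and a shell command to move; the robot and the scene stay as the last step left them, time stands still between calls to the robot, and variables do not carry over. Pictures are saved under pics/ and viewed, about 8 in all and at most 12, crops included, and the job is handed in when it is done.

```bash
ls; mkdir -p pics
python3 - <<'E'
from bench import r, eyes
import cv2,json
for n in("scene","side"):
    cv2.imwrite(f"pics/{n}0.png",eyes.camera(n)); print(n,eyes.calibration(n))
print(eyes.calibration("wrist")); print(r.read_state())
E
```

```text
pics
scene {'fx': 437.851299290563, 'fy': 437.851299290563, 'cx': 317.9714326474943, 'cy': 240.20944710545857, 'distortion': array([-0.00483347,  0.        ,  0.        ,  0.        ,  0.        ]), 'R': array([[ 0.89707495, -0.44179834, -0.00841162],
       [-0.24032064, -0.47182151, -0.84831035],
       [ 0.37081332,  0.76301945, -0.52943252]]), 't': array([-0.54754105,  0.20107312,  0.91622091])}
side {'fx': 605.4649683761766, 'fy': 605.4649683761766, 'cx': 324.31928861310456, 'cy': 245.4994941653579, 'distortion': array([-0.0121668,  0.       ,  0.       ,  0.       ,  0.       ]), 'R': array([[ 0.80747115, -0.58982879, -0.00960965],
       [-0.33928304, -0.45102651, -0.82550718],
       [ 0.48257369,  0.66983362, -0.5643098 ]]), 't': array([-0.52854586,  0.25922497,  1.21189033])}
{'fx': 368.70251470370954, 'fy': 368.70251470370954, 'cx': 325.9402891527924, 'cy': 243.1534243840262, 'distortion': array([-0.02297707,  0.        ,  0.        ,  0.        ,  0.        ]), 'hand_eye': array([[-2.78320156e-04, -9.66079988e-01, -2.58242869e-01,
         6.95961487e-02],
       [ 9.9999
[... 243 characters left out ...]
'time': 0.1, 'joint_positions': array([-1.19258202,  0.33280591, -0.06470731,  1.46086615,  0.02164487,
        1.3499128 , -0.08847157]), 'joint_vel': array([ 0.00032497, -0.00230016, -0.00161509, -0.0012218 , -0.00099109,
       -0.00042871,  0.00046099]), 'joint_torque': array([ 1.20265948e-03, -6.24547076e+01,  2.44272233e-02, -3.90719104e+01,
       -6.14529150e-02,  3.66111437e-02,  6.52717108e-05]), 'ee_pos': array([0.24373525, 0.57514561, 0.23283104]), 'eef_rot': array([ 1.99036658e-01,  9.79991831e-01, -6.42906647e-04, -7.91430184e-05]), 'ft_force': array([-0.51411923,  0.73620711, -0.30276012]), 'torque': array([-0.05535563,  0.05145364,  0.00390553]), 'width': 0.08752904164899443}
```

View pics/scene0.png

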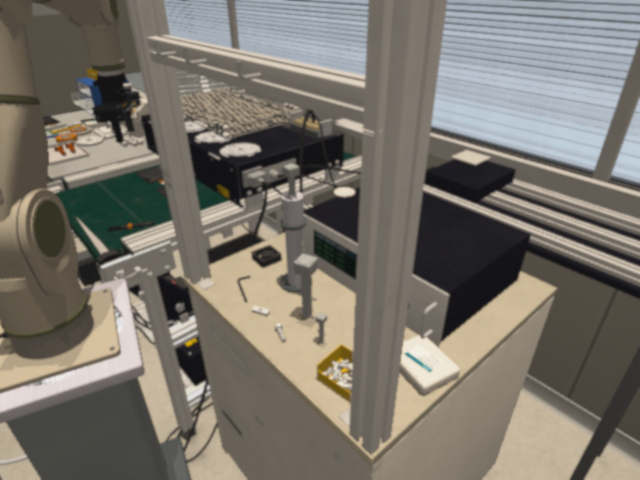

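View pics/side0.png

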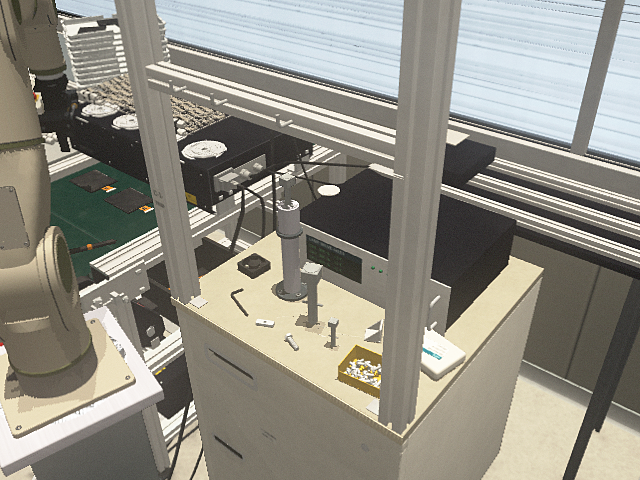

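Run:
```python
import cv2,numpy as np
a=cv2.imread("pics/scene0.png")[150:300,230:330]; b=cv2.imread("pics/side0.png")[155:305,235:335]
f=lambda i:cv2.resize(i,None,fx=4,fy=4,interpolation=cv2.INTER_CUBIC)
cv2.imwrite("pics/c1.png",np.hstack([f(a),f(b)]))
```

```text
(no output)
```

View pics/c1.png

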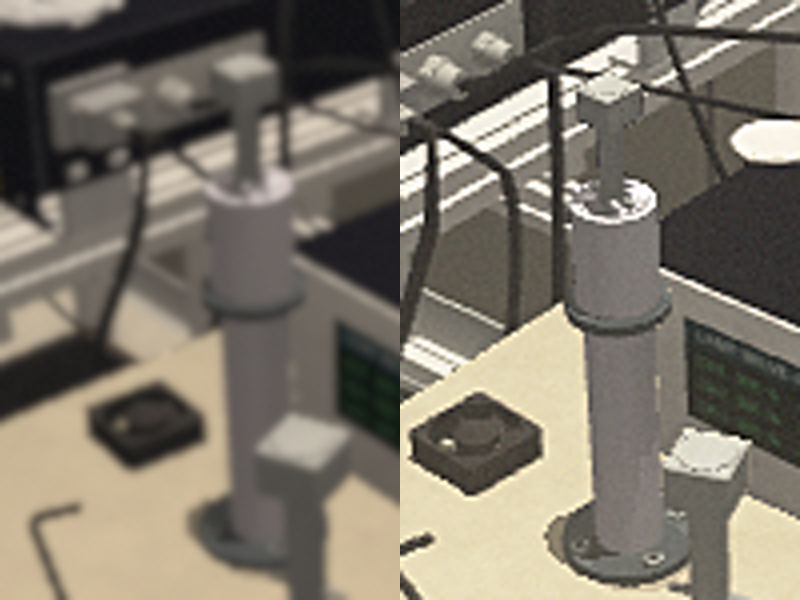

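```bash
cat > h.py <<'E'
import numpy as np,cv2
from bench import r,eyes
from scipy.spatial.transform import Rotation as Rot
def ray(n,uv,pose=None):
    c=eyes.calibration(n);K=np.array([[c['fx'],0,c['cx']],[0,c['fy'],c['cy']],[0,0,1]])
    p=cv2.undistortPoints(np.array([[uv]],float),K,np.array(c['distortion']))[0,0];d=np.array([*p,1])
    if n=='wrist':
        T=pose@c['hand_eye'];return T[:3,3],T[:3,:3]@d
    R=np.array(c['R']);return -R.T@c['t'],R.T@d
def tcp(s):
    T=np.eye(4);T[:3,:3]=Rot.from_quat(s['eef_rot']).as_matrix();T[:3,3]=s['ee_pos'];return T
def atz(n,uv,z,pose=None):
    o,d=ray(n,uv,pose);return o+d*(z-o[2])/d[2]
def tri(obs):
    A=np.zeros((3,3));b=np.zeros(3)
    for n,uv,*p in obs:
        o,d=ray(n,uv,*p);d/=np.linalg.norm(d);M=np.eye(3)-np.outer(d,d);A+=M;b+=M@o
    return np.linalg.solve(A,b)
E
python3 - <<'E'
from h import *
np.set_printoptions(precision=4,suppress=True)
for nm,n,uv,z in[("top","scene",(292,167.3),.303),("rim","scene",(292.5,196),.235),("top","side",(288,176.7),.303),("rim","side",(288.8,204.8),.235),("fl","side",(292,291),.006),("fl","scene",(291.5,283),.006),
 ("tallhead?","side",(311.5,266),.15),("tallbase","side",(313,322),0),("postL","scene",(205,284),0),("postR","scene",(375,440),0),("beamL","scene",(150,38),.55),("beamR","scene",(365,85),.55),("instr corner","side",(300,210),.15)]:
    print(nm,n,atz(n,uv,z))
print(tri([("scene",(292,167.3)),("side",(288,176.7))]))
for n in("scene","side"):print(n,ray(n,(1,1))[0])
E
```

```text
top scene [ 0.5208 -0.067   0.303 ]
rim scene [ 0.5216 -0.0612  0.235 ]
top side [ 0.5232 -0.0571  0.303 ]
rim side [ 0.5227 -0.0556  0.235 ]
fl side [ 0.5165 -0.0609  0.006 ]
fl scene [ 0.5088 -0.0621  0.006 ]
tallhead? side [ 0.4995 -0.1697  0.15  ]
tallbase side [ 0.497  -0.1734  0.    ]
postL scene [0.3223 0.0365 0.    ]
postR scene [ 0.4678 -0.4987  0.    ]
beamL scene [0.3035 0.0235 0.55  ]
beamR scene [ 0.4431 -0.4573  0.55  ]
instr corner side [0.6072 0.0308 0.15  ]
[ 0.5316 -0.0427  0.2931]
scene [ 0.1998 -0.8461  0.651 ]
side [-0.0701 -1.0066  0.8928]
```

```bash
python3 -c "
from bench import r,eyes
print([x for x in dir(r) if x[0]!='_'])"
cat > log.py <<'E'
from bench import r
import json
s=r.read_state();d={k:(v.tolist() if hasattr(v,'tolist') else v) for k,v in s.items()}
open('log.jsonl','a').write(json.dumps(d)+'\n')
print(round(d['time'],2),[round(x,3) for x in d['joint_positions']],[round(x,4) for x in d['ee_pos']],[round(x,3) for x in d['eef_rot']],[round(x,1) for x in d['ft_force']],round(d['width'],4))
E
python3 log.py
python3 -m inch '{"translation":[[0,0,0.33],[0,0,0.67],[0,0,1],[0,0,1]],"rot":[[0,0,0],[0,0,0],[0,0,0],[0,0,0]],"jaw":[87,87,87,87]}'
python3 log.py
python3 -m inch '{"translation":[[0,0,0.33],[0,0,0.67],[0,0,1],[0,0,1]],"rot":[[0,0,0.1],[0,0,0.2],[0,0,0.3],[0,0,0.3]],"jaw":[87,87,87,87]}'
python3 log.py
python3 -m inch '{"translation":[[-0.1,-0.2,0.33],[-0.2,-0.5,0.67],[-0.3,-0.8,1],[-0.3,-0.8,1]],"rot":[[0.1,0,0],[0.2,0,0],[0.2,0,0],[0.2,0,0]],"jaw":[87,87,87,87]}'
python3 log.py
python3 -m inch '{"translation":[[-0.1,-0.2,0.33],[-0.2,-0.5,0.67],[-0.3,-0.8,0.8],[-0.3,-0.8,0.8]],"rot":[[-0.1,0.1,0],[-0.2,0.2,0],[-0.2,0.2,0],[-0.2,0.2,0]],"jaw":[87,87,87,87]}'
python3 log.py
```

```text
['PlanningError', 'close_job', 'read_state']
0.1 [-1.193, 0.333, -0.065, 1.461, 0.022, 1.35, -0.088] [0.2437, 0.5751, 0.2328] [0.199, 0.98, -0.001, -0.0] [-0.5, 0.7, -0.3] 0.0875
time: 0.5
ee_pos: [0.2441, 0.5764, 0.3377]
eef_rot: [0.199, 0.98, 0.003, 0.0]
ft_force: [0.2, -0.5, 0.1]
width: 0.0869
0.5 [-1.199, 0.302, -0.059, 1.285, 0.018, 1.55, -0.085] [0.2441, 0.5764, 0.3377] [0.199, 0.98, 0.003, 0.0] [0.2, -0.5, 0.1] 0.0869
time: 0.9
ee_pos: [0.2444, 0.577, 0.4417]
eef_rot: [0.042, 0.999, 0.006, 0.001]
ft_force: [-0.5, 0.9, -0.3]
width: 0.0868
0.9 [-1.182, 0.323, -0.089, 1.044, 0.027, 1.764, 0.227] [0.2444, 0.577, 0.4417] [0.042, 0.999, 0.006, 0.001] [-0.5, 0.9, -0.3] 0.0868
time: 1.3
ee_pos: [0.214, 0.494, 0.5481]
eef_rot: [0.042, 0.993, 0.115, -0.002]
ft_force: [0.7, -0.0, -0.0]
width: 0.087
1.3 [-1.11, 0.019, -0.09, 1.19, -0.076, 1.716, 0.267] [0.214, 0.494, 0.5481] [0.042, 0.993, 0.115, -0.002] [0.7, -0.0, -0.0] 0.087
time: 1.7
ee_pos: [0.1872, 0.4384, 0.5848]
eef_rot: [0.055, 0.994, 0.027, -0.09]
ft_force: [0.6, -0.1, 0.1]
width: 0.087
1.7 [-0.632, 0.135, -0.6, 0.995, -0.125, 2.032, 0.178] [0.1872, 0.4384, 0.5848] [0.055, 0.994, 0.027, -0.09] [0.6, -0.1, 0.1] 0.087
```

```bash
cat > kin.py <<'E'
import numpy as np,json
from scipy.spatial.transform import Rotation as Rot
from scipy.optimize import least_squares
ax='zyzyzyz'
def fk(q,p,full=False):
    # p: signs(7) fixed; h,L1,e1,L2,e2,w,Lt, yaw0, off7
    sg,v=p; h,L1,e1,L2,e2,w,Lt,y0,o7=v
    offs=[np.zeros(3),[0,0,h],[0,0,0],[e1,0,L1],[e2,0,0],[0,0,L2],[w,0,0]]
    R=Rot.from_euler('z',y0);x=np.zeros(3);P=[]
    for i in range(7):
        x=x+R.apply(offs[i]);P.append(x)
        R=R*Rot.from_euler(ax[i],sg[i]*q[i])
    R=R*Rot.from_euler('z',o7);x=x+R.apply([0,0,Lt]);P.append(x)
    return (x,R,P) if full else (x,R)
def load():
    return [json.loads(l) for l in open('log.jsonl')]
E
cat > fit.py <<'E'
from kin import *
import itertools
D=load();best=[]
def res(v,sg):
    o=[]
    for d in D:
        x,R=fk(d['joint_positions'],(sg,v));o+=list(x-d['ee_pos']);o+=list((R.inv()*Rot.from_quat(d['eef_rot'])).as_rotvec()*.3)
    return np.array(o)
for s in itertools.product([1,-1],repeat=4):
  sg=[s[0],1,s[1],1,s[2],1,s[3]]
  for y0 in(0,2.36):
   for o7 in(0,1.57,3.14,-1.57):
    f=least_squares(res,[.32,.45,0,.48,0,0,.4,y0,o7],args=(sg,),max_nfev=30);best.append((f.cost,sg,f.x))
best.sort(key=lambda t:t[0])
for b in best[:3]:print(b[0],b[1],b[2].round(4))
b=best[0];print(np.abs(res(b[2],b[1])).reshape(-1,6).max(0).round(4))
json.dump([b[1],b[2].tolist()],open('kin.json','w'))
for d in D:print(np.array(fk(d['joint_positions'],(b[1],b[2]),True)[2])[[3,5,7]].round(3).tolist())
E
python3 fit.py
```

```text
7.579133267373065e-05 [-1, 1, -1, 1, -1, 1, -1] [ 0.2376  0.4525  0.0097  0.4901 -0.0132  0.0102  0.3347 -0.0753  1.4962]
7.579133267373221e-05 [-1, 1, -1, 1, -1, 1, -1] [ 0.2376  0.4525  0.0097  0.4901 -0.0132  0.0102  0.3347 -0.0753  1.4962]
7.57913326737323e-05 [-1, 1, -1, 1, -1, 1, -1] [ 0.2376  0.4525  0.0097  0.4901 -0.0132  0.0102  0.3347 -0.0753  1.4962]
[0.0058 0.0063 0.0017 0.0041 0.0051 0.0004]
[[0.068, 0.141, 0.662], [0.25, 0.587, 0.567], [0.246, 0.577, 0.232]]
[[0.062, 0.13, 0.667], [0.249, 0.583, 0.672], [0.245, 0.575, 0.338]]
[[0.068, 0.137, 0.664], [0.248, 0.579, 0.776], [0.245, 0.573, 0.441]]
[[0.009, 0.016, 0.69], [0.205, 0.425, 0.876], [0.208, 0.492, 0.547]]
[[0.055, 0.041, 0.685], [0.247, 0.429, 0.915], [0.187, 0.445, 0.587]]
```

```bash
cat > rack.py <<'E'
from h import *
def proj(n,X):
    c=eyes.calibration(n);K=np.array([[c['fx'],0,c['cx']],[0,c['fy'],c['cy']],[0,0,1]])
    return cv2.projectPoints(np.array(X,float).reshape(-1,3),cv2.Rodrigues(np.array(c['R']))[0],np.array(c['t'],float),K,np.array(c['distortion']))[0].reshape(-1,2)
def boxes(rx,ry,th):
    c,s=np.cos(th),np.sin(th);out=[]
    for cx,cy,cz,dx,dy,dz in[(.013,.292,.47,.05,.05,.94),(.013,-.292,.47,.05,.05,.94),(.013,0,.53,.04,.534,.04),(.013,0,.92,.04,.534,.04)]:
        P=[]
        for i in range(8):
            a=np.array([cx+dx*((i&1)-.5),cy+dy*((i>>1&1)-.5),cz+dz*((i>>2&1)-.5)])
            P.append([rx+c*a[0]-s*a[1],ry+s*a[0]+c*a[1],a[2]])
        out.append(np.array(P))
    return out
E
cat > ov.py <<'E'
from rack import *;import sys
rp=[float(x) for x in sys.argv[1:4]];ims=[]
for n in("scene","side"):
    im=cv2.imread(f"pics/{n}0.png")
    for k,B in enumerate(boxes(*rp)):
        p=proj(n,B)
        for i in range(8):
            for b in(1,2,4):
                if not i&b:
                    cv2.line(im,*[tuple(int(v) for v in p[j]) for j in(i,i|b)],(0,0,255) if k<2 else (0,200,0),1)
    ims.append(im)
cv2.imwrite("pics/ov.png",cv2.resize(np.hstack(ims)[:,:],(800,300)) if len(sys.argv)>4 else np.hstack([ims[0][:,130:470],ims[1][:,110:480]]))
E
python3 - <<'E'
from rack import *
print(atz("side",(195,302),0),atz("side",(398,432),0))
E
python3 ov.py 0.382 -0.234 0.265
```

```text
[0.31855309 0.04600108 0.        ] [ 0.4484503  -0.50708314  0.        ]
```

View pics/ov.png

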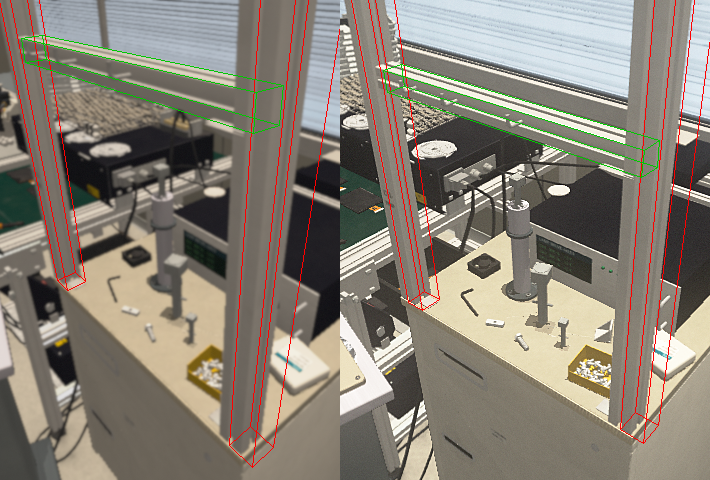

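```bash
cat > g.py <<'E'
import sys
from rack import *
from kin import fk
import json
RK=(.372,-.228,.265);P=json.load(open('kin.json'));np.set_printoptions(precision=3,suppress=True)
def clr(q):
    x,R,J=fk(q,P,True);J=np.array(J);c,s_=np.cos(RK[2]),np.sin(RK[2])
    segs={'upper':(J[1],J[3]),'fore':(J[3],J[5]),'tool':(J[5],J[7])};o={}
    for k,(a,b) in segs.items():
        t=np.linspace(0,1,60)[:,None];X=a+(b-a)*t;L=np.stack([c*(X[:,0]-RK[0])+s_*(X[:,1]-RK[1]),-s_*(X[:,0]-RK[0])+c*(X[:,1]-RK[1]),X[:,2]],1);m=[]
        for nm,C,H in[('pL',(.013,.292,.47),(.025,.025,.47)),('pR',(.013,-.292,.47),(.025,.025,.47)),('lo',(.013,0,.53),(.02,.29,.02)),('up',(.013,0,.92),(.02,.29,.02))]:
            d=np.linalg.norm(np.maximum(np.abs(L-C)-H,0),axis=1).min();m.append((round(d,3),nm))
        o[k]=min(m)
    return o,J
s=r.read_state();q=s['joint_positions'];o,J=clr(q);T=tcp(s)
print('t',round(s['time'],2),'q',q,'tcp',s['ee_pos'],'F',s['ft_force'],'w',round(s['width'],4))
print('elbow',J[3],'wrist',J[5],o)
def pose(a,rw,zw,th,q7=-np.pi/2,Lt=.335):
    a=np.radians(a);rh=np.array([np.cos(a),np.sin(a),0]);t=np.array([-np.sin(a),np.cos(a),0]);zh=np.array([0,0,1.])
    z=np.sin(th)*rh+np.cos(th)*zh;y=-t;x=np.cross(y,z);R=Rot.from_matrix(np.stack([x,y,z],1))*Rot.from_euler('z',-(q7+np.pi/2))
    return rw*rh+zw*zh+Lt*z,R
if len(sys.argv)>4:
    p,R=pose(*[float(v) for v in sys.argv[1:]]);rv=(R*Rot.from_quat(s['eef_rot']).inv()).as_rotvec()
    print('target',p,'shift',(p-s['ee_pos'])/.1,'rot',rv/np.radians(60))
E
python3 g.py 60 .25 1.04 1.6
```

```text
t 1.7 q [-0.632  0.135 -0.6    0.995 -0.125  2.032  0.178] tcp [0.187 0.438 0.585] F [ 0.568 -0.096  0.144] w 0.087
elbow [0.055 0.041 0.685] wrist [0.247 0.429 0.915] {'upper': (np.float64(0.225), 'pL'), 'fore': (np.float64(0.184), 'pL'), 'tool': (np.float64(0.35), 'pL')}
target [0.292 0.507 1.03 ] shift [1.053 0.681 4.454] rot [ 1.314  0.707 -1.526]
```

```bash
python3 -m inch '{"translation":[[0.07,0.05,0.3],[0.14,0.1,0.6],[0.2,0.14,0.9],[0.2,0.14,0.9]],"rot":[[0.09,0.05,-0.1],[0.18,0.1,-0.2],[0.27,0.14,-0.31],[0.27,0.14,-0.31]],"jaw":[87,87,87,87]}' >/dev/null
python3 -m inch '{"translation":[[0.07,0.05,0.3],[0.14,0.1,0.6],[0.2,0.14,0.9],[0.2,0.14,0.9]],"rot":[[0.09,0.05,-0.1],[0.18,0.1,-0.2],[0.27,0.14,-0.31],[0.27,0.14,-0.31]],"jaw":[87,87,87,87]}' >/dev/null
python3 g.py 60 .25 1.04 1.6; python3 log.py >/dev/null
python3 -m inch '{"translation":[[0.07,0.05,0.3],[0.14,0.1,0.6],[0.2,0.14,0.9],[0.2,0.14,0.9]],"rot":[[0.09,0.05,-0.1],[0.18,0.1,-0.2],[0.27,0.14,-0.31],[0.27,0.14,-0.31]],"jaw":[87,87,87,87]}' >/dev/null
python3 -m inch '{"translation":[[0.07,0.05,0.3],[0.14,0.1,0.6],[0.2,0.14,0.9],[0.2,0.14,0.9]],"rot":[[0.09,0.05,-0.1],[0.18,0.1,-0.2],[0.27,0.14,-0.31],[0.27,0.14,-0.31]],"jaw":[87,87,87,87]}' >/dev/null
python3 log.py >/dev/null; python3 fit.py | sed -n '1p;4p'; python3 g.py 60 .25 1.04 1.6
```

```text
t 2.5 q [-0.348 -0.044 -0.406  0.957 -0.699  1.699 -0.24 ] tcp [0.229 0.465 0.769] F [-0.702 -1.226 -0.077] w 0.0869
elbow [-0.012  0.001  0.69 ] wrist [0.282 0.244 0.999] {'upper': (np.float64(0.287), 'pL'), 'fore': (np.float64(0.127), 'pL'), 'tool': (np.float64(0.172), 'pL')}
target [0.292 0.507 1.03 ] shift [0.634 0.413 2.611] rot [ 0.777  0.426 -0.885]
0.0006088625424534391 [-1, 1, -1, 1, -1, 1, -1] [ 0.2307  0.4396 -0.0314  0.5037 -0.0162 -0.02    0.3297 -0.0689  1.5132]
[0.0094 0.0078 0.0057 0.0195 0.0084 0.013 ]
t 3.3 q [-0.197 -0.276 -0.429  1.082 -0.805  1.081 -0.851] tcp [0.264 0.495 0.951] F [-1.426  1.08  -1.034] w 0.0868
elbow [-0.144 -0.032  0.646] wrist [0.144 0.189 0.995] {'upper': (np.float64(0.287), 'pL'), 'fore': (np.float64(0.184), 'pL'), 'tool': (np.float64(0.184), 'pL')}
target [0.292 0.507 1.03 ] shift [0.284 0.118 0.796] rot [ 0.246  0.146 -0.261]
```

```bash
python3 -m inch '{"translation":[[0,-0.1,0.35],[0,-0.2,0.7],[0,-0.32,1],[0,-0.32,1]],"rot":[[0.08,0.05,-0.09],[0.16,0.1,-0.18],[0.25,0.15,-0.26],[0.25,0.15,-0.26]],"jaw":[87,87,87,87]}' >/dev/null
python3 log.py >/dev/null; python3 g.py 50 .2 1.06 1.6
python3 -m inch '{"translation":[[0.25,-0.18,0],[0.5,-0.36,0],[0.75,-0.53,0],[0.75,-0.53,0]],"rot":[[0,0,-0.06],[0,0,-0.11],[0,0,-0.167],[0,0,-0.167]],"jaw":[87,87,87,87]}' >/dev/null
python3 -m inch '{"translation":[[0.22,-0.22,0],[0.44,-0.44,0],[0.65,-0.65,0],[0.65,-0.65,0]],"rot":[[0,0,-0.06],[0,0,-0.11],[0,0,-0.167],[0,0,-0.167]],"jaw":[87,87,87,87]}' >/dev/null
python3 log.py >/dev/null; python3 fit.py | sed -n '1p;4p'; python3 g.py 30 .2 1.06 1.6
```

```text
t 3.7 q [-0.001 -0.348 -0.543  0.975 -0.672  0.943 -1.325] tcp [0.261 0.463 1.052] F [-0.961  0.173 -1.173] w 0.087
elbow [-0.176 -0.004  0.635] wrist [0.065 0.191 1.032] {'upper': (np.float64(0.287), 'pL'), 'fore': (np.float64(0.258), 'pL'), 'tool': (np.float64(0.258), 'pL')}
target [0.344 0.41  1.05 ] shift [ 0.827 -0.533 -0.016] rot [-0.003  0.001 -0.168]
0.0012906149191974853 [-1, 1, -1, 1, -1, 1, -1] [ 0.2501  0.4201 -0.0296  0.5052 -0.0168 -0.0212  0.33   -0.0627  1.5296]
[0.0109 0.012  0.0055 0.0188 0.0076 0.0119]
t 4.5 q [ 0.18  -0.322 -0.486  0.985 -0.518  0.919 -1.387] tcp [0.413 0.339 1.046] F [-0.163  0.05  -1.124] w 0.0869
elbow [-0.157  0.024  0.64 ] wrist [0.135 0.15  1.034] {'upper': (np.float64(0.287), 'pL'), 'fore': (np.float64(0.187), 'pL'), 'tool': (np.float64(0.173), 'pL')}
target [0.463 0.267 1.05 ] shift [ 0.505 -0.72   0.045] rot [ 0.002 -0.008 -0.157]
```

```bash
python3 -m inch '{"translation":[[0.17,-0.24,0],[0.34,-0.48,0.1],[0.5,-0.72,0.1],[0.5,-0.72,0.1]],"rot":[[0,0,-0.06],[0,0,-0.11],[0,0,-0.167],[0,0,-0.167]],"jaw":[87,87,87,87]}' >/dev/null
python3 -m inch '{"translation":[[0.13,-0.28,0],[0.26,-0.56,0],[0.39,-0.84,0],[0.39,-0.84,0]],"rot":[[0,0,-0.06],[0,0,-0.11],[0,0,-0.167],[0,0,-0.167]],"jaw":[87,87,87,87]}' >/dev/null
python3 log.py >/dev/null;python3 g.py 20 .2 1.06 1.6
python3 -m inch '{"translation":[[0.08,-0.3,0],[0.16,-0.6,0],[0.24,-0.89,0],[0.24,-0.89,0]],"rot":[[0,0,-0.06],[0,0,-0.11],[0,0,-0.167],[0,0,-0.167]],"jaw":[87,87,87,87]}' >/dev/null
python3 -m inch '{"translation":[[0.03,-0.31,0],[0.06,-0.62,0],[0.08,-0.92,0],[0.08,-0.92,0]],"rot":[[0,0,-0.06],[0,0,-0.11],[0,0,-0.167],[0,0,-0.167]],"jaw":[87,87,87,87]}' >/dev/null
python3 -m inch '{"translation":[[-0.03,-0.31,0],[-0.06,-0.62,0],[-0.08,-0.92,0],[-0.08,-0.92,0]],"rot":[[0,0,-0.06],[0,0,-0.11],[0,0,-0.167],[0,0,-0.167]],"jaw":[87,87,87,87]}' >/dev/null
python3 log.py >/dev/null;python3 g.py -20 .2 1.06 1.6
```

```text
t 5.3 q [ 0.373 -0.283 -0.451  0.944 -0.342  0.922 -1.478] tcp [0.507 0.177 1.053] F [-0.221  0.09  -1.105] w 0.087
elbow [-0.135  0.048  0.646] wrist [0.173 0.097 1.044] {'upper': (np.float64(0.287), 'pL'), 'fore': (np.float64(0.147), 'pL'), 'tool': (np.float64(0.116), 'pL')}
target [0.503 0.183 1.05 ] shift [-0.045  0.055 -0.026] rot [ 0.    -0.014  0.018]
t 6.5 q [ 0.627 -0.256 -0.34   0.946 -0.113  0.91  -1.588] tcp [ 0.534 -0.108  1.05 ] F [-1.118  0.053 -0.326] w 0.0869
elbow [-0.109  0.077  0.649] wrist [ 0.197 -0.002  1.044] {'upper': (np.float64(0.287), 'pL'), 'fore': (np.float64(0.14), 'pL'), 'tool': (np.float64(0.106), 'up')}
target [ 0.503 -0.183  1.05 ] shift [-0.315 -0.75   0.005] rot [-0.011 -0.016 -0.131]
```

```bash
python3 -m inch '{"translation":[[-0.1,-0.25,0],[-0.2,-0.5,0],[-0.31,-0.75,0],[-0.31,-0.75,0]],"rot":[[0,0,-0.06],[0,0,-0.11],[0,0,-0.14],[0,0,-0.14]],"jaw":[87,87,87,87]}' >/dev/null
python3 -m inch '{"translation":[[-0.13,-0.28,0],[-0.26,-0.56,0],[-0.4,-0.84,0],[-0.4,-0.84,0]],"rot":[[0,0,-0.06],[0,0,-0.11],[0,0,-0.167],[0,0,-0.167]],"jaw":[87,87,87,87]}' >/dev/null
python3 log.py >/dev/null;python3 g.py -42 .2 1.06 1.6
python3 -m inch '{"translation":[[-0.22,-0.3,0],[-0.44,-0.6,0],[-0.66,-0.91,0],[-0.66,-0.91,0]],"rot":[[0,0,-0.07],[0,0,-0.14],[0,0,-0.2],[0,0,-0.2]],"jaw":[87,87,87,87]}' >/dev/null
python3 log.py >/dev/null;python3 g.py -42 .1 1.02 1.65
```

```text
t 7.3 q [ 0.768 -0.268 -0.23   0.962 -0.004  0.919 -1.635] tcp [ 0.46  -0.274  1.049] F [ 0.877 -0.723  0.318] w 0.0868
elbow [-0.099  0.098  0.648] wrist [ 0.172 -0.061  1.044] {'upper': (np.float64(0.287), 'pL'), 'fore': (np.float64(0.175), 'pL'), 'tool': (np.float64(0.107), 'up')}
target [ 0.397 -0.358  1.05 ] shift [-0.626 -0.834  0.01 ] rot [-0.017 -0.011 -0.18 ]
t 7.7 q [ 0.863 -0.264 -0.169  0.964  0.076  0.922 -1.671] tcp [ 0.392 -0.37   1.048] F [0.752 0.26  0.589] w 0.0868
elbow [-0.087  0.107  0.648] wrist [ 0.152 -0.097  1.044] {'upper': (np.float64(0.287), 'pL'), 'fore': (np.float64(0.198), 'up'), 'tool': (np.float64(0.109), 'up')}
target [ 0.322 -0.29   0.993] shift [-0.69   0.794 -0.55 ] rot [0.014 0.025 0.028]
```

```bash
python3 -m inch '{"translation":[[-0.2,0.25,0],[-0.4,0.5,0],[-0.69,0.79,-0.2],[-0.69,0.79,-0.2]],"rot":[[0,0,0],[0,0,0.03],[0,0,0.03],[0,0,0.03]],"jaw":[87,87,87,87]}' >/dev/null
python3 log.py >/dev/null;python3 g.py -42 .1 .99 1.75;  python3 g.py -42 .13 .94 2 | tail -1
```

```text
t 8.1 q [ 0.826 -0.484 -0.119  1.131  0.008  0.964 -1.638] tcp [ 0.317 -0.285  1.032] F [-0.333  0.137  1.461] w 0.0872
elbow [-0.142  0.17   0.608] wrist [ 0.081 -0.02   1.02 ] {'upper': (np.float64(0.287), 'pL'), 'fore': (np.float64(0.229), 'pL'), 'tool': (np.float64(0.104), 'up')}
target [ 0.319 -0.287  0.93 ] shift [ 0.019 -0.02  -1.015] rot [ 0.083  0.102 -0.002]
target [ 0.323 -0.291  0.801] shift [ 0.056 -0.053 -2.312] rot [ 0.242  0.279 -0.001]
```

```bash
python3 -m inch '{"translation":[[0,0,-0.35],[0,0,-0.7],[0.02,-0.02,-1],[0.02,-0.02,-1]],"rot":[[0.03,0.03,0],[0.06,0.06,0],[0.08,0.1,0],[0.08,0.1,0]],"jaw":[87,87,87,87]}' >/dev/null
python3 log.py >/dev/null
python3 -m inch '{"translation":[[0,0,-0.35],[0,0,-0.7],[0.02,-0.02,-1],[0.02,-0.02,-1]],"rot":[[0.05,0.06,0],[0.1,0.12,0],[0.14,0.16,0],[0.14,0.16,0]],"jaw":[87,87,87,87]}' >/dev/null
python3 log.py >/dev/null
cat > kin.py <<'E'
import numpy as np,json
from scipy.spatial.transform import Rotation as Rot
from scipy.optimize import least_squares
ax='zyzyzyz';SG=[-1,1,-1,1,-1,1,-1]
V0=np.array([0,0,.24,0,0,.45,0,0,0,0,0,.49,0,0,0,0,0,.335]+[0]*7+[np.pi/2])
def fk(q,p,full=False):
    v=np.array(p);o=[np.zeros(3),v[0:3],v[3:6]*0,v[3:6],v[6:9],v[9:12],v[12:15]];o[2]=np.zeros(3)
    R=Rot.identity();x=np.zeros(3);P=[]
    for i in range(7):
        x=x+R.apply(o[i]);P.append(x);R=R*Rot.from_euler(ax[i],SG[i]*q[i]+v[18+i])
    R=R*Rot.from_euler('z',v[25]);x=x+R.apply(v[15:18]);P.append(x)
    return (x,R,P) if full else (x,R)
if __name__=='__main__':
    D=[json.loads(l) for l in open('log.jsonl')]
    def res(v):
        o=[]
        for d in D:
            x,R=fk(d['joint_positions'],v);o+=list(x-d['ee_pos']);o+=list((R.inv()*Rot.from_quat(d['eef_rot'])).as_rotvec()*.3)
        return np.concatenate([np.array(o),(v-V0)*.02])
    f=least_squares(res,V0,loss='soft_l1',f_scale=.005);print(f.x.round(3));k=np.abs(res(f.x)[:6*len(D)]).reshape(-1,6);print(k.max(1).round(4))
    json.dump(f.x.tolist(),open('kin.json','w'))
E
python3 kin.py;python3 g.py -42 .17 .88 2.05
```

```text
[ 0.    -0.022  0.258 -0.    -0.012  0.449 -0.    -0.012  0.     0.
 -0.     0.49   0.    -0.     0.003  0.    -0.     0.338  0.    -0.
 -0.     0.     0.    -0.    -0.     1.571]
[0. 0. 0. 0. 0. 0. 0. 0. 0. 0. 0. 0. 0. 0. 0. 0.]
t 8.9 q [ 0.839 -0.498 -0.126  1.316 -0.024  1.18  -1.613] tcp [ 0.336 -0.303  0.845] F [-0.151 -0.324 -0.022] w 0.0868
elbow [-0.167  0.136  0.653] wrist [ 0.106 -0.096  0.987] {'upper': (np.float64(0.307), 'pL'), 'fore': (np.float64(0.22), 'up'), 'tool': (np.float64(0.072), 'up')}
target [ 0.347 -0.313  0.726] shift [ 0.109 -0.092 -1.194] rot [ 0.034  0.032 -0.003]
```

```bash
python3 -m inch '{"translation":[[0.03,-0.03,-0.35],[0.06,-0.06,-0.7],[0.1,-0.1,-1],[0.1,-0.1,-1]],"rot":[[0.01,0.01,0],[0.02,0.02,0],[0.03,0.03,0],[0.03,0.03,0]],"jaw":[87,87,87,87]}' >/dev/null
python3 g.py -36 .25 .84 2.05;python3 g.py -30 .3 .8 2.1|tail -1
```

```text
t 9.3 q [ 1.187 -0.5   -0.304  1.526 -0.276  0.998 -1.462] tcp [ 0.392 -0.341  0.743] F [0.396 0.775 0.694] w 0.0867
elbow [-0.11   0.184  0.654] wrist [ 0.166 -0.139  0.898] {'upper': (np.float64(0.309), 'pL'), 'fore': (np.float64(0.168), 'up'), 'tool': (np.float64(0.117), 'up')}
target [ 0.443 -0.322  0.686] shift [ 0.509  0.194 -0.573] rot [0.004 0.003 0.097]
target [ 0.51  -0.295  0.631] shift [ 1.184  0.465 -1.12 ] rot [0.032 0.042 0.197]
```

```bash
python3 -m inch '{"translation":[[0.17,0.07,-0.2],[0.34,0.14,-0.4],[0.5,0.2,-0.55],[0.5,0.2,-0.55]],"rot":[[0,0,0.03],[0,0,0.07],[0,0,0.1],[0,0,0.1]],"jaw":[87,87,87,87]}' >/dev/null
python3 g.py -30 .3 .8 2.1
python3 -m inch '{"translation":[[0.22,0.1,-0.2],[0.45,0.18,-0.4],[0.65,0.27,-0.5],[0.65,0.27,-0.5]],"rot":[[0,0,0.03],[0.01,0.01,0.07],[0.03,0.04,0.1],[0.03,0.04,0.1]],"jaw":[87,87,87,87]}' >/dev/null
python3 g.py -22 .42 .76 2.5
```

```text
t 9.7 q [ 0.996 -0.492 -0.275  1.654 -0.227  0.867 -1.477] tcp [ 0.443 -0.32   0.687] F [ 0.112 -0.284 -1.383] w 0.0866
elbow [-0.141  0.158  0.655] wrist [ 0.197 -0.143  0.843] {'upper': (np.float64(0.308), 'pL'), 'fore': (np.float64(0.151), 'up'), 'tool': (np.float64(0.132), 'up')}
target [ 0.51  -0.295  0.631] shift [ 0.671  0.258 -0.561] rot [0.03  0.043 0.095]
t 10.1 q [ 0.953 -0.414 -0.348  1.679 -0.238  0.814 -1.467] tcp [ 0.511 -0.292  0.635] F [-0.269 -0.78   0.518] w 0.0868
elbow [-0.129  0.125  0.671] wrist [ 0.254 -0.148  0.808] {'upper': (np.float64(0.308), 'pL'), 'fore': (np.float64(0.126), 'up'), 'tool': (np.float64(0.119), 'lo')}
target [ 0.575 -0.232  0.492] shift [ 0.648  0.598 -1.439] rot [0.164 0.345 0.123]
```

```bash
python3 -m inch '{"translation":[[0.25,0.1,-0.1],[0.5,0.2,-0.25],[0.75,0.3,-0.4],[0.75,0.3,-0.4]],"rot":[[0,0.02,0.02],[0.03,0.05,0.04],[0.05,0.1,0.06],[0.05,0.1,0.06]],"jaw":[87,87,87,87]}' >/dev/null
python3 g.py -20 .44 .76 2.6
python3 -m inch '{"translation":[[0.1,0.1,-0.3],[0.15,0.2,-0.6],[0.15,0.3,-0.9],[0.15,0.3,-0.9]],"rot":[[0.03,0.1,0.02],[0.07,0.2,0.04],[0.1,0.25,0.06],[0.1,0.25,0.06]],"jaw":[87,87,87,87]}' >/dev/null
python3 g.py -16 .5 .76 3.14
```

```text
t 10.5 q [ 0.983 -0.25  -0.531  1.571 -0.119  0.865 -1.584] tcp [ 0.588 -0.261  0.594] F [-0.48  -0.435 -0.731] w 0.0872
elbow [-0.085  0.07   0.694] wrist [ 0.343 -0.144  0.8  ] {'upper': (np.float64(0.308), 'pL'), 'fore': (np.float64(0.1), 'up'), 'tool': (np.float64(0.1), 'up')}
target [ 0.576 -0.21   0.473] shift [-0.121  0.516 -1.211] rot [0.139 0.334 0.094]
t 10.9 q [ 0.968 -0.08  -0.652  1.494  0.005  1.079 -1.65 ] tcp [ 0.603 -0.231  0.5  ] F [-0.556 -0.589 -0.375] w 0.0868
elbow [-0.042  0.006  0.706] wrist [ 0.416 -0.154  0.775] {'upper': (np.float64(0.308), 'pL'), 'fore': (np.float64(0.128), 'up'), 'tool': (np.float64(0.129), 'up')}
target [ 0.481 -0.138  0.425] shift [-1.216  0.931 -0.75 ] rot [0.202 0.569 0.093]
```

```bash
python3 -m inch '{"translation":[[-0.15,0.2,-0.2],[-0.3,0.4,-0.3],[-0.5,0.6,-0.3],[-0.5,0.6,-0.3]],"rot":[[0.05,0.12,0.02],[0.1,0.24,0.04],[0.12,0.32,0.06],[0.12,0.32,0.06]],"jaw":[87,87,87,87]}' >/dev/null
python3 g.py -6.4 .51 .77 3.1416
python3 -m inch '{"translation":[[-0.15,0.2,-0.1],[-0.25,0.4,-0.2],[-0.4,0.6,-0.3],[-0.4,0.6,-0.3]],"rot":[[0.03,0.1,0.02],[0.06,0.2,0.06],[0.08,0.25,0.1],[0.08,0.25,0.1]],"jaw":[87,87,87,87]}' >/dev/null
python3 g.py -6.4 .51 .77 3.1416
```

```text
t 11.3 q [ 0.898  0.045 -0.722  1.345  0.07   1.488 -1.702] tcp [ 0.553 -0.169  0.471] F [ 0.457 -0.835 -0.093] w 0.0872
elbow [-0.006 -0.041  0.706] wrist [ 0.465 -0.14   0.799] {'upper': (np.float64(0.304), 'pL'), 'fore': (np.float64(0.115), 'up'), 'tool': (np.float64(0.128), 'up')}
target [ 0.507 -0.057  0.435] shift [-0.463  1.126 -0.364] rot [0.059 0.259 0.192]
t 11.7 q [ 0.811  0.147 -0.782  1.297  0.094  1.733 -1.728] tcp [ 0.513 -0.108  0.441] F [ 0.976 -0.029  0.578] w 0.0871
elbow [ 0.029 -0.074  0.701] wrist [ 0.511 -0.111  0.781] {'upper': (np.float64(0.28), 'pL'), 'fore': (np.float64(0.121), 'pL'), 'tool': (np.float64(0.134), 'lo')}
target [ 0.507 -0.057  0.435] shift [-0.065  0.512 -0.056] rot [-0.01   0.006  0.092]
```

```bash
python3 -m inch '{"translation":[[-0.05,0.2,0],[-0.06,0.45,0],[-0.06,0.45,0]],"rot":[[0,0,0.05],[0,0,0.09],[0,0,0.09]],"jaw":[87,87,87]}' >/dev/null
python3 g.py
python3 - <<'E'
from h import *
import json
s=r.read_state();np.save("w1.npy",tcp(s));cv2.imwrite("pics/w1.png",eyes.camera("wrist"))
E
```

```text
t 12.0 q [ 0.782  0.111 -0.824  1.329  0.073  1.726 -1.705] tcp [ 0.507 -0.058  0.442] F [0.655 0.938 0.574] w 0.0871
elbow [ 0.02  -0.062  0.703] wrist [ 0.504 -0.062  0.783] {'upper': (np.float64(0.284), 'pL'), 'fore': (np.float64(0.088), 'pL'), 'tool': (np.float64(0.141), 'lo')}
```

View pics/w1.png

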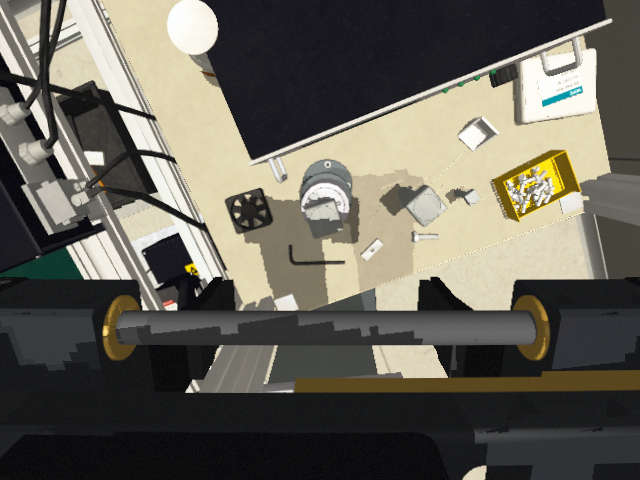

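Run:
```python
import cv2
cv2.imwrite("pics/w1c.png",cv2.resize(cv2.imread("pics/w1.png")[150:250,280:370],None,fx=6,fy=6,interpolation=cv2.INTER_CUBIC))
```

```text
(no output)
```

View pics/w1c.png

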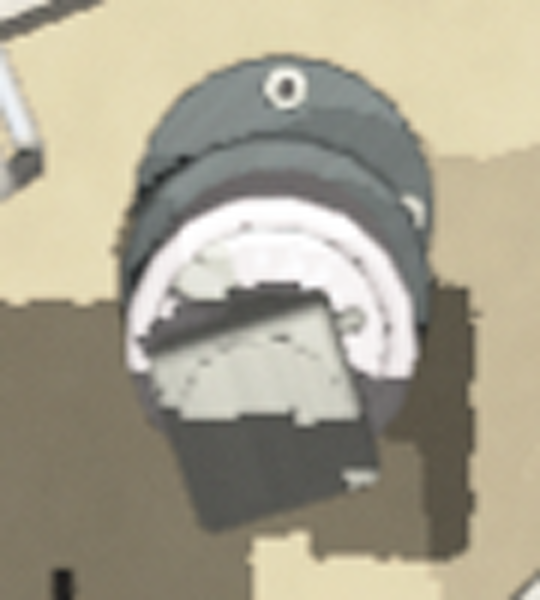

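Run:
```python
from h import *
np.set_printoptions(precision=4,suppress=True)
T=np.load("w1.npy")
C=np.array([atz("wrist",(280+x/6-.4,150+y/6-.4),.303,T)[:2] for x,y in[(148,352),(326,298),(380,480),(213,530)]])
print(C,C.mean(0))
for i in range(4):
    d=C[(i+1)%4]-C[i];print(np.linalg.norm(d),np.degrees(np.arctan2(d[1],d[0])))
print(atz("wrist",(280+272/6-.4,150+341/6-.4),.235,T))
ty=T[:3,1];print("tool y az",np.degrees(np.arctan2(ty[1],ty[0])))
```

```text
[[ 0.5332 -0.0417]
 [ 0.5379 -0.0659]
 [ 0.5127 -0.0706]
 [ 0.5082 -0.0475]] [ 0.523  -0.0564]
0.024629972488280912 -79.12455781989996
0.025590556722555 -169.3591769891143
0.023549168358926596 101.07181755028918
0.025689606957351792 13.053088938519698
[ 0.5226 -0.0562  0.235 ]
tool y az -96.11684750186114
```

```bash
python3 -m inch '{"translation":[[0.05,0,0],[0.1,0.01,0],[0.16,0.02,0],[0.16,0.02,0],[0.16,0.02,0],[0.16,0.02,0],[0.16,0.02,0],[0.16,0.02,0]],"rot":[[0,0,0.13],[0,0,0.26],[0,0,0.39],[0,0,0.52],[0,0,0.65],[0,0,0.78],[0,0,0.9],[0,0,0.9]],"jaw":[87,87,87,87,87,87,87,87]}' >/dev/null
python3 -m inch '{"translation":[[0,0,0],[0,0,0],[0,0,0],[0,0,0],[0,0,0],[0,0,0],[0,0,0],[0,0,0]],"rot":[[0,0,0.13],[0,0,0.26],[0,0,0.39],[0,0,0.52],[0,0,0.65],[0,0,0.78],[0,0,0.89],[0,0,0.89]],"jaw":[87,87,87,87,87,87,87,87]}' >/dev/null
cat > c.py <<'E'
from g import *
y=T[:3,1];z=T[:3,2];print('yaw y',np.degrees(np.arctan2(y[1],y[0])).round(2),'zaxis',z,'M',s['torque'])
print('to head xy shift',(np.array([.523,-.0564])-s['ee_pos'][:2])/.1,'uprightrot',np.cross(z,[0,0,-1])/np.radians(60))
E
python3 c.py
```

```text
t 13.65 q [ 0.881  0.219 -1.034  1.267  0.183  1.767  0.085] tcp [ 0.524 -0.059  0.442] F [ 0.158  0.709 -0.544] w 0.0869
elbow [ 0.047 -0.1    0.694] wrist [ 0.527 -0.061  0.783] {'upper': (np.float64(0.275), 'pL'), 'fore': (np.float64(0.106), 'pL'), 'tool': (np.float64(0.159), 'lo')}
yaw y 11.06 zaxis [-0.009  0.007 -1.   ] M [-0.114  0.008  0.021]
to head xy shift [-0.01   0.022] uprightrot [-0.007 -0.009 -0.   ]
```

```bash
python3 -m inch '{"translation":[[-0.01,0.02,-0.25],[-0.01,0.02,-0.5],[-0.01,0.02,-0.75],[-0.01,0.02,-1],[-0.01,0.02,-1]],"rot":[[-0.007,-0.009,0.006],[-0.007,-0.009,0.006],[-0.007,-0.009,0.006],[-0.007,-0.009,0.006],[-0.007,-0.009,0.006]],"jaw":[87,87,87,87,87]}' >/dev/null
python3 c.py
python3 - <<'E'
from h import *
s=r.read_state();np.save("w2.npy",tcp(s));im=eyes.camera("wrist");cv2.imwrite("pics/w2.png",im)
a=im[180:330,220:420];cv2.imwrite("pics/w2c.png",cv2.resize(a,None,fx=4,fy=4,interpolation=cv2.INTER_CUBIC))
E
```

```text
t 14.15 q [ 0.932  0.191 -1.033  1.501  0.164  1.545  0.095] tcp [ 0.522 -0.057  0.34 ] F [-0.363 -0.084  0.794] w 0.0871
elbow [ 0.034 -0.093  0.697] wrist [ 0.523 -0.057  0.681] {'upper': (np.float64(0.283), 'pL'), 'fore': (np.float64(0.1), 'pL'), 'tool': (np.float64(0.157), 'lo')}
yaw y 11.08 zaxis [-0.003 -0.    -1.   ] M [-0.109  0.073 -0.008]
to head xy shift [0.012 0.006] uprightrot [ 0.    -0.003  0.   ]
```

View pics/w2c.png

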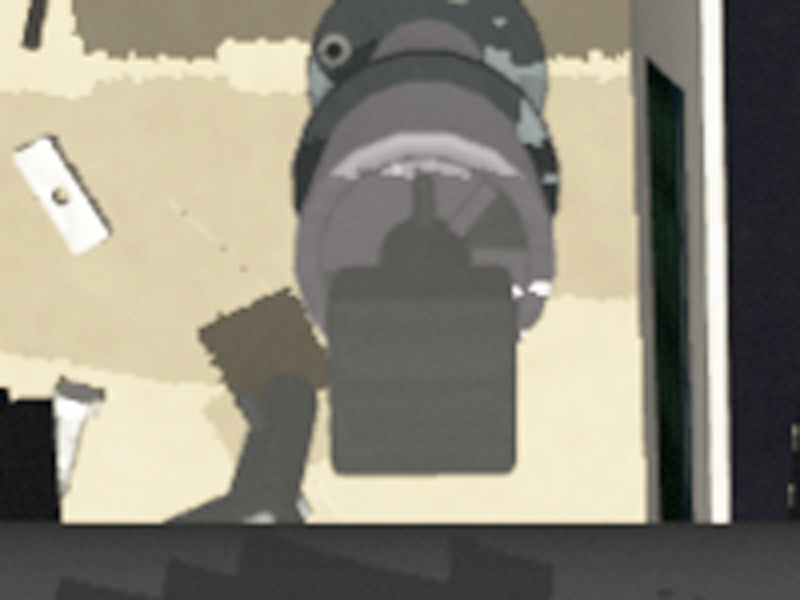

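```bash
python3 - <<'E'
from h import *
np.set_printoptions(precision=4,suppress=True)
T=np.load("w2.npy")
C=np.array([atz("wrist",(220+x/4-.4,180+y/4-.4),.303,T)[:2] for x,y in[(328,268),(517,268),(517,474),(328,474)]])
print(C.mean(0),[np.linalg.norm(C[i]-C[i-1]) for i in range(4)])
E
python3 -m inch '{"translation":[[0.01,0.006,-0.2],[0.01,0.006,-0.4],[0.01,0.006,-0.55],[0.01,0.006,-0.55]],"rot":[[0,0,0],[0,0,0],[0,0,0],[0,0,0]],"jaw":[87,87,87,87]}' >/dev/null
python3 c.py
```

```text
[ 0.5218 -0.0529] [np.float64(0.029392131283124217), np.float64(0.024977816390502304), np.float64(0.02937258341941531), np.float64(0.025967000862016327)]
t 14.6 q [ 0.928  0.213 -1.029  1.595  0.184  1.44   0.077] tcp [ 0.523 -0.056  0.286] F [-0.754 -0.481  0.472] w 0.087
elbow [ 0.041 -0.101  0.694] wrist [ 0.524 -0.056  0.627] {'upper': (np.float64(0.28), 'pL'), 'fore': (np.float64(0.098), 'lo'), 'tool': (np.float64(0.158), 'lo')}
yaw y 11.04 zaxis [-0.002 -0.    -1.   ] M [-0.112  0.069  0.071]
to head xy shift [-0.002  0.   ] uprightrot [ 0.    -0.002  0.   ]
```

```bash
python3 -m inch '{"translation":[[0,0,0],[0,0,0],[0,0,0],[0,0,0],[0,0,0],[0,0,0],[0,0,0],[0,0,0],[0,0,0],[0,0,0]],"rot":[[0,0,0],[0,0,0],[0,0,0],[0,0,0],[0,0,0],[0,0,0],[0,0,0],[0,0,0],[0,0,0],[0,0,0]],"jaw":[70,50,35,20,20,20,20,20,20,20]}' 12
python3 c.py
```

```text
time: 15.6
ee_pos: [0.5231, -0.0564, 0.2862]
eef_rot: [0.636, 0.772, -0.001, -0.001]
ft_force: [-1.2, -0.3, -0.9]
width: 0.0259
t 15.6 q [ 0.928  0.213 -1.029  1.596  0.184  1.44   0.077] tcp [ 0.523 -0.056  0.286] F [-1.168 -0.304 -0.895] w 0.0259
elbow [ 0.041 -0.101  0.694] wrist [ 0.524 -0.056  0.627] {'upper': (np.float64(0.28), 'pL'), 'fore': (np.float64(0.098), 'lo'), 'tool': (np.float64(0.158), 'lo')}
yaw y 11.05 zaxis [-0.003 -0.    -1.   ] M [-0.145  0.085 -0.072]
to head xy shift [-0.001  0.   ] uprightrot [ 0.    -0.003  0.   ]
```

```bash
python3 -m inch '{"translation":[[0,0,0],[0,0,0],[0,0,0],[0,0,-0.005],[0,0,-0.005],[0,0,-0.005],[0,0,-0.005],[0,0,-0.005]],"rot":[[0,0,0.1],[0,0,0.2],[0,0,0.3],[0,0,0.4],[0,0,0.5],[0,0,0.6],[0,0,0.6],[0,0,0.6]],"jaw":[20,20,20,20,20,20,20,20]}' 
python3 c.py
```

```text
time: 16.4
ee_pos: [0.5233, -0.0562, 0.2861]
eef_rot: [0.367, 0.93, -0.001, -0.0]
ft_force: [-0.6, 1.8, 4.9]
width: 0.026
t 16.4 q [ 0.996  0.241 -1.123  1.594  0.22   1.446  0.675] tcp [ 0.523 -0.056  0.286] F [-0.568  1.824  4.858] w 0.026
elbow [ 0.041 -0.113  0.691] wrist [ 0.524 -0.056  0.627] {'upper': (np.float64(0.286), 'pL'), 'fore': (np.float64(0.097), 'lo'), 'tool': (np.float64(0.158), 'lo')}
yaw y 46.88 zaxis [-0.001 -0.002 -1.   ] M [0.179 0.234 0.014]
to head xy shift [-0.003 -0.002] uprightrot [ 0.002 -0.001  0.   ]
```

```bash
cat > p.py <<'E'
from h import *
s=r.read_state();y=tcp(s)[:3,1];print(round(s['time'],2),'z',round(s['ee_pos'][2]*1e3,2),'xy',(s['ee_pos'][:2]*1e3).round(1),'yaw',np.degrees(np.arctan2(y[1],y[0])).round(1),'F',s['ft_force'].round(1),'M',s['torque'].round(2),'q7',s['joint_positions'][6].round(2),'w',round(s['width']*1e3,1))
E
for i in 1 2 3; do python3 -m inch '{"translation":[[0,0,-0.005],[0,0,-0.01],[0,0,-0.01]],"rot":[[0,0,0.07],[0,0,0.14],[0,0,0.14]],"jaw":[20,20,20]}' >/dev/null; python3 p.py; done
```

```text
16.7 z 285.88 xy [523.5 -56.3] yaw 55.2 F [-2.9  0.2  8.9] M [-0.11  0.83  0.  ] q7 0.81 w 26.2
17.0 z 285.73 xy [523.7 -56.7] yaw 63.6 F [-4.1 -0.  10. ] M [-0.2   0.88 -0.04] q7 0.95 w 25.9
17.3 z 285.69 xy [524. -57.] yaw 71.9 F [-3.5 -1.1 11.2] M [-0.28  0.73 -0.03] q7 1.09 w 25.5
```

```bash
for i in 1 2 3; do python3 -m inch '{"translation":[[-0.003,0.003,-0.01],[-0.003,0.003,-0.01],[-0.003,0.003,-0.01]],"rot":[[0,0,0.06],[0,0,0.1],[0,0,0.1]],"jaw":[20,20,20]}' >/dev/null; python3 p.py; done
```

```text
17.6 z 285.67 xy [524. -57.] yaw 77.8 F [-3.1  0.3 11.1] M [-0.14  0.73 -0.04] q7 1.18 w 25.7
17.9 z 285.63 xy [524.1 -56.9] yaw 83.7 F [-2.6 -0.7  9.9] M [-0.12  0.71 -0.04] q7 1.28 w 25.8
18.2 z 285.6 xy [524.2 -56.7] yaw 89.6 F [-3.1 -0.3 11.2] M [-0.02  0.56 -0.02] q7 1.37 w 25.7
```

```bash
for i in 1 2 3; do python3 -m inch '{"translation":[[-0.006,0,-0.01],[-0.006,0,-0.01],[-0.006,0,-0.01]],"rot":[[0,0,0.06],[0,0,0.08],[0,0,0.08]],"jaw":[20,20,20]}' >/dev/null; python3 p.py; done
```

```text
18.5 z 285.54 xy [524.  -56.9] yaw 94.3 F [-2.1 -1.5 11. ] M [-0.1   0.53  0.  ] q7 1.45 w 25.7
18.8 z 285.49 xy [523.9 -56.9] yaw 98.9 F [-2.  -1.1 11.1] M [ 0.07  0.56 -0.13] q7 1.53 w 25.7
19.1 z 285.42 xy [523.8 -56.9] yaw 103.6 F [-1.4 -0.1 10.1] M [ 0.07  0.52 -0.06] q7 1.6 w 25.7
```

Run:
```python
from h import *
im=eyes.camera("wrist");cv2.imwrite("pics/w3.png",im);si=eyes.camera("side")
a=cv2.resize(im[150:340,220:420],None,fx=3,fy=3,interpolation=cv2.INTER_CUBIC)[:560,:400+0]
a=cv2.resize(im[150:340,240:400],(480,570),interpolation=cv2.INTER_CUBIC)
b=cv2.resize(si[150:270,255:322],(318,570),interpolation=cv2.INTER_CUBIC)
cv2.imwrite("pics/w3c.png",np.hstack([a,b]))
```

```text
(no output)
```

View pics/w3c.png

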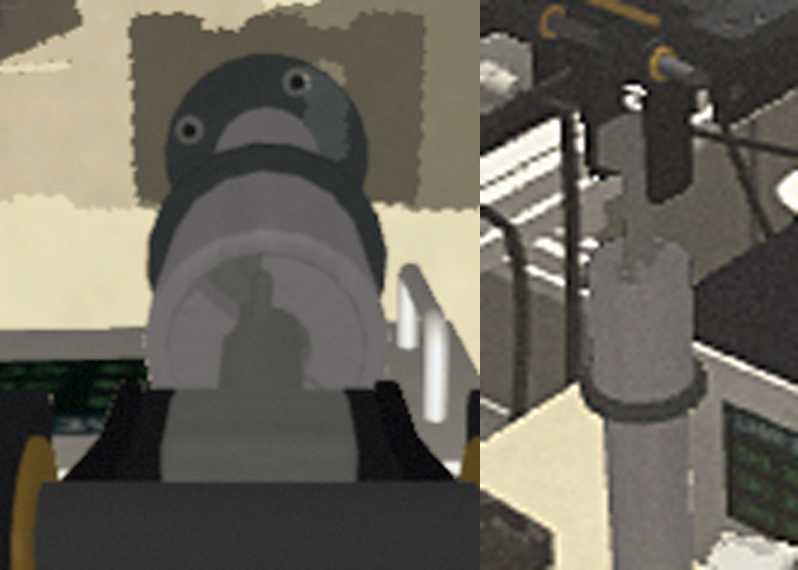

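```bash
for i in 1 2 3; do python3 -m inch '{"translation":[[-0.004,0.002,-0.01],[-0.004,0.002,-0.01],[-0.004,0.002,-0.01]],"rot":[[0,0,0.05],[0,0,0.06],[0,0,0.06]],"jaw":[20,20,20]}' >/dev/null; python3 p.py; done
python3 - <<'E'
from h import *
im=eyes.camera("wrist");cv2.imwrite("pics/w4.png",im)
a=im[220:290,280:380];a=cv2.resize(a,(800,560),interpolation=cv2.INTER_CUBIC).astype(float)
a=np.clip((a-50)*2.0,0,255).astype('uint8');cv2.imwrite("pics/w4c.png",a)
E
```

```text
19.5 z 285.38 xy [523.8 -56.8] yaw 107.0 F [-2.4 -0.4 10.7] M [ 0.02  0.66 -0.07] q7 1.65 w 26.0
19.8 z 285.35 xy [523.8 -56.5] yaw 110.4 F [-2.4 -0.4 10.4] M [ 0.03  0.71 -0.07] q7 1.71 w 25.6
20.1 z 285.17 xy [523.7 -56.2] yaw 113.8 F [-2.6 -0.3  9.7] M [ 0.16  0.67 -0.02] q7 1.76 w 26.0
```

View pics/w4c.png

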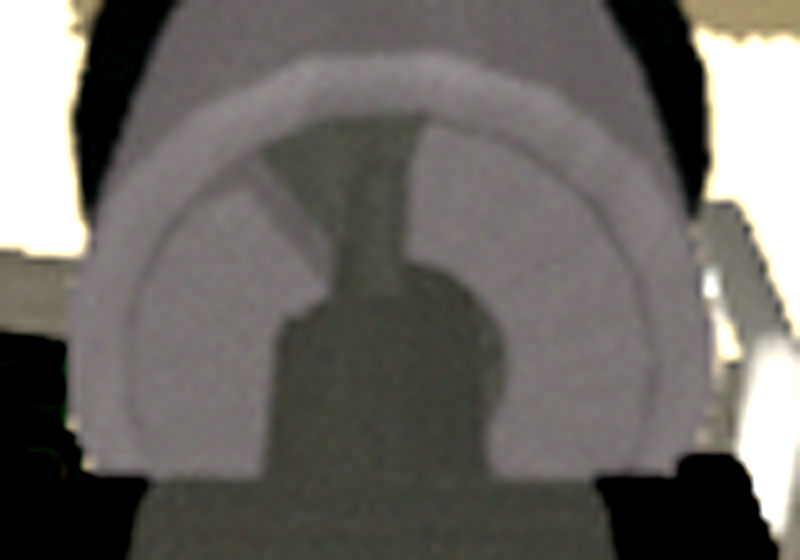

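```bash
for i in 1 2 3; do python3 -m inch '{"translation":[[-0.004,0,-0.01],[-0.004,0,-0.015],[-0.004,0,-0.015]],"rot":[[0,0,0.04],[0,0,0.06],[0,0,0.06]],"jaw":[20,20,20]}' >/dev/null; python3 p.py; done
```

```text
20.45 z 284.66 xy [523.7 -56. ] yaw 117.3 F [-2.6 -0.7 11.4] M [0.23 0.85 0.03] q7 1.82 w 26.1
20.75 z 283.57 xy [523.4 -55.5] yaw 120.8 F [-1.3  2.2  2.1] M [0.85 0.37 0.03] q7 1.88 w 25.8
21.05 z 281.57 xy [522.8 -55.4] yaw 124.3 F [-0.1  0.5 -2.4] M [0.42 0.09 0.01] q7 1.93 w 25.9
```

```bash
for i in 1 2 3; do python3 -m inch '{"translation":[[0,0,-0.01],[0,0,-0.02],[0,0,-0.02]],"rot":[[0,0,0],[0,0,0.01],[0,0,0.01]],"jaw":[20,20,20]}' >/dev/null; python3 p.py; done
```

```text
21.35 z 279.28 xy [522.7 -55.6] yaw 124.9 F [ 0.1 -0.3 -2.6] M [ 0.15 -0.13  0.03] q7 1.94 w 26.0
21.65 z 278.18 xy [523.  -55.6] yaw 125.6 F [-2.2  0.1  7.6] M [ 0.08  0.61 -0.03] q7 1.95 w 25.8
21.95 z 277.85 xy [523.7 -55.7] yaw 126.1 F [-4.3 -1.  13.7] M [-0.01  0.98  0.  ] q7 1.96 w 26.2
```

```bash
python3 -m inch '{"translation":[[-0.005,0,0.005],[-0.005,0,0.005],[-0.005,0,0.005],[-0.005,0,0.005],[-0.005,0,0.005],[-0.005,0,0.005],[-0.005,0,0.005],[-0.005,0,0.005]],"rot":[[0,0,0],[0,0,0],[0,0,0],[0,0,0],[0,0,0],[0,0,0],[0,0,0],[0,0,0]],"jaw":[20,20,20,20,20,20,20,20]}' >/dev/null; python3 p.py
python3 -m inch '{"translation":[[0,0,-0.003],[0,0,-0.006],[0,0,-0.01],[0,0,-0.01]],"rot":[[0,0,-0.1],[0,0,-0.2],[0,0,-0.3],[0,0,-0.3]],"jaw":[20,20,20,20]}' >/dev/null; python3 p.py
```

```text
22.75 z 278.31 xy [523.2 -55.7] yaw 126.1 F [ 0.2 -0.7  0.4] M [ 0.12 -0.11 -0.01] q7 1.96 w 25.8
23.15 z 277.55 xy [523.2 -55.5] yaw 108.1 F [0.2 0.5 2.8] M [ 0.3  -0.05 -0.03] q7 1.68 w 25.9
```

```bash
for i in 1 2 3; do python3 -m inch '{"translation":[[0,0,-0.004],[0,0,-0.008],[0,0,-0.012],[0,0,-0.012]],"rot":[[0,0,-0.13],[0,0,-0.26],[0,0,-0.4],[0,0,-0.4]],"jaw":[20,20,20,20]}' >/dev/null; python3 p.py;done
```

```text
23.55 z 276.53 xy [523.4 -55.9] yaw 84.1 F [-0.6 -0.5  2.2] M [-0.33 -0.03  0.02] q7 1.29 w 25.8
23.95 z 275.39 xy [523.3 -56.4] yaw 60.2 F [-1.4 -1.5  3.4] M [-0.6   0.28  0.  ] q7 0.89 w 25.8
24.35 z 274.18 xy [523.  -56.7] yaw 36.5 F [-3.2 -2.3  3.8] M [-0.64  0.72 -0.08] q7 0.49 w 25.5
```

```bash
for i in 1 2 3; do python3 -m inch '{"translation":[[-0.003,-0.001,-0.004],[-0.003,-0.001,-0.008],[-0.003,-0.001,-0.012],[-0.003,-0.001,-0.012]],"rot":[[0,0,-0.13],[0,0,-0.26],[0,0,-0.4],[0,0,-0.4]],"jaw":[20,20,20,20]}' >/dev/null; python3 p.py;done; python3 c.py|tail -2
```

```text
24.75 z 272.95 xy [522.6 -56.8] yaw 12.9 F [-2.7 -0.5  4.6] M [-0.37  0.71 -0.06] q7 0.09 w 25.5
25.15 z 271.75 xy [522.2 -56.8] yaw -10.7 F [-2.  -0.5  6. ] M [-0.24  0.69 -0.08] q7 -0.31 w 26.2
25.55 z 270.73 xy [522.  -56.8] yaw -34.3 F [-0.7  0.1  5.1] M [-0.25  0.48 -0.05] q7 -0.7 w 26.0
yaw y -34.27 zaxis [-0.02  -0.004 -1.   ] M [-0.249  0.477 -0.053]
to head xy shift [0.01  0.004] uprightrot [ 0.004 -0.019  0.   ]
```

```bash
for i in 1 2 3; do python3 -m inch '{"translation":[[0,0,-0.004],[0,0,-0.007],[0,0,-0.01],[0,0,-0.01]],"rot":[[0,-0.005,-0.13],[0.002,-0.009,-0.26],[0.002,-0.009,-0.4],[0.002,-0.009,-0.4]],"jaw":[20,20,20,20]}' >/dev/null; python3 p.py;done; python3 c.py|tail -2
```

```text
25.95 z 269.69 xy [521.9 -56.7] yaw -57.8 F [-1.3  0.1  4. ] M [-0.12  0.56 -0.1 ] q7 -1.09 w 25.7
26.35 z 268.59 xy [521.8 -56.5] yaw -81.3 F [-1.3 -0.2  3.8] M [-0.08  0.54  0.02] q7 -1.48 w 25.6
26.75 z 267.48 xy [521.6 -56.6] yaw -104.9 F [-1.7 -0.7  4.2] M [-0.15  0.72  0.01] q7 -1.88 w 26.0
yaw y -104.87 zaxis [ 0.014  0.007 -1.   ] M [-0.154  0.716  0.008]
to head xy shift [0.014 0.002] uprightrot [-0.007  0.013  0.   ]
```

```bash
python3 -m inch '{"translation":[[0.003,0,-0.004],[0.003,0,-0.007],[0.003,0,-0.01],[0.003,0,-0.008],[0.003,0,-0.008]],"rot":[[-0.005,0.008,-0.13],[-0.006,0.012,-0.26],[-0.006,0.012,-0.4],[-0.006,0.012,-0.4],[-0.006,0.012,-0.4]],"jaw":[20,20,20,20,20]}' >/dev/null; python3 p.py
python3 -m inch '{"translation":[[0,0,0],[0,0,0],[0,0,0],[0,0,0],[0,0,0],[0,0,0]],"rot":[[0,0,0],[0,0,0],[0,0,0],[0,0,0],[0,0,0],[0,0,0]],"jaw":[35,45,60,60,60,60]}' >/dev/null; python3 c.py
```

```text
27.25 z 266.62 xy [521.9 -56.4] yaw -128.2 F [-1.6  2.   3.1] M [0.31 0.57 0.03] q7 -2.3 w 25.6
t 27.85 q [ 0.691  0.156 -0.738  1.644  0.109  1.381 -2.299] tcp [ 0.522 -0.056  0.267] F [-0.208 -0.503  0.555] w 0.0583
elbow [ 0.04  -0.073  0.7  ] wrist [ 0.521 -0.055  0.607] {'upper': (np.float64(0.269), 'pL'), 'fore': (np.float64(0.087), 'lo'), 'tool': (np.float64(0.156), 'lo')}
yaw y -128.2 zaxis [ 0.002 -0.002 -1.   ] M [-0.03   0.16   0.001]
to head xy shift [0.011 0.   ] uprightrot [0.002 0.002 0.   ]
```

```bash
for i in 1 2 3; do python3 -m inch '{"translation":[[0,0,0],[0,0,0],[0,0,0],[0,0,0],[0,0,0],[0,0,0],[0,0,0],[0,0,0],[0,0,0]],"rot":[[0,0,0.13],[0,0,0.26],[0,0,0.39],[0,0,0.52],[0,0,0.65],[0,0,0.78],[0,0,0.9],[0,0,1],[0,0,1]],"jaw":[60,60,60,60,60,60,60,60,60]}' >/dev/null;python3 p.py; done; python3 c.py
```

```text
28.75 z 266.58 xy [521.9 -56.4] yaw -68.1 F [-0.6  0.4 -0.5] M [-0.06  0.13  0.01] q7 -1.26 w 59.9
29.65 z 266.54 xy [521.9 -56.5] yaw -8.2 F [ 0.2 -0.3  0.2] M [-0.08  0.02 -0.06] q7 -0.24 w 60.1
30.55 z 266.49 xy [521.9 -56.5] yaw 51.6 F [-0.3  0.5 -0.2] M [-0.05 -0.04  0.05] q7 0.76 w 60.0
t 30.55 q [ 0.978  0.241 -1.092  1.629  0.213  1.405  0.764] tcp [ 0.522 -0.057  0.266] F [-0.268  0.454 -0.184] w 0.06
elbow [ 0.043 -0.112  0.691] wrist [ 0.523 -0.057  0.607] {'upper': (np.float64(0.284), 'pL'), 'fore': (np.float64(0.084), 'lo'), 'tool': (np.float64(0.157), 'lo')}
yaw y 51.65 zaxis [-0.002  0.003 -1.   ] M [-0.053 -0.043  0.052]
to head xy shift [0.011 0.001] uprightrot [-0.002 -0.002 -0.   ]
```

Re-close and continue clockwise (about 110° to go).

```bash
python3 -m inch '{"translation":[[0.005,0.005,0],[0.005,0.005,0],[0.005,0.005,0],[0.005,0.005,0],[0.005,0.005,0],[0.005,0.005,0],[0.005,0.005,0],[0.005,0.005,0]],"rot":[[-0.002,-0.002,0],[-0.002,-0.002,0.002],[-0.002,-0.002,0.002],[-0.002,-0.002,0.002],[-0.002,-0.002,0.002],[-0.002,-0.002,0.002],[-0.002,-0.002,0.002],[-0.002,-0.002,0.002]],"jaw":[40,30,20,20,20,20,20,20]}' 12 >/dev/null; python3 p.py
for i in 1 2; do python3 -m inch '{"translation":[[0,0,-0.004],[0,0,-0.008],[0,0,-0.012],[0,0,-0.012]],"rot":[[0,0,-0.13],[0,0,-0.26],[0,0,-0.4],[0,0,-0.4]],"jaw":[20,20,20,20]}' >/dev/null; python3 p.py;done;python3 c.py|tail -2
```

```text
31.35 z 266.5 xy [522.4 -56. ] yaw 51.8 F [ 0.2 -0.2 -0.6] M [-0.07  0.04 -0.03] q7 0.76 w 25.6
31.75 z 265.41 xy [522.4 -56.1] yaw 27.6 F [-0.4  0.1  1.3] M [-0.07  0.15 -0.  ] q7 0.36 w 25.7
32.15 z 264.29 xy [522.4 -56.2] yaw 3.7 F [-0.8 -1.1  0.6] M [-0.29  0.26  0.02] q7 -0.04 w 25.6
yaw y 3.7 zaxis [ 0.    -0.001 -1.   ] M [-0.292  0.257  0.022]
to head xy shift [ 0.006 -0.002] uprightrot [0.001 0.    0.   ]
```

```bash
for i in 1 2; do python3 -m inch '{"translation":[[0,0,-0.004],[0,0,-0.008],[0,0,-0.012],[0,0,-0.012]],"rot":[[0,0,-0.13],[0,0,-0.26],[0,0,-0.4],[0,0,-0.4]],"jaw":[20,20,20,20]}' >/dev/null; python3 p.py;done
python3 -m inch '{"translation":[[0,0,-0.004],[0,0,-0.007],[0,0,-0.007],[0,0,-0.007],[0,0,-0.007]],"rot":[[0,0,-0.12],[0,0,-0.24],[0,0,-0.24],[0,0,-0.24],[0,0,-0.24]],"jaw":[20,20,20,20,20]}' 15 >/dev/null; python3 p.py;python3 c.py|tail -2
python3 - <<'E'
from h import *
w=eyes.camera("wrist");si=eyes.camera("side")
a=cv2.resize(w[130:320,240:400],(480,570),interpolation=cv2.INTER_CUBIC)
b=cv2.resize(si[150:270,255:322],(318,570),interpolation=cv2.INTER_CUBIC)
cv2.imwrite("pics/w5c.png",np.hstack([a,b]))
E
```

```text
32.55 z 263.19 xy [522.3 -56.4] yaw -20.1 F [-2.5 -1.5  2.4] M [-0.32  0.65 -0.06] q7 -0.45 w 25.8
32.95 z 262.14 xy [522.  -56.4] yaw -43.8 F [-4.  -0.1  2.8] M [-0.14  0.88  0.01] q7 -0.85 w 25.5
33.45 z 261.62 xy [521.9 -56.3] yaw -57.7 F [-2.8 -1.4  5.2] M [-0.13  1.06  0.01] q7 -1.09 w 25.8
yaw y -57.73 zaxis [-0.002 -0.001 -1.   ] M [-0.128  1.055  0.006]
to head xy shift [ 0.011 -0.001] uprightrot [ 0.001 -0.002  0.   ]
```

View pics/w5c.png

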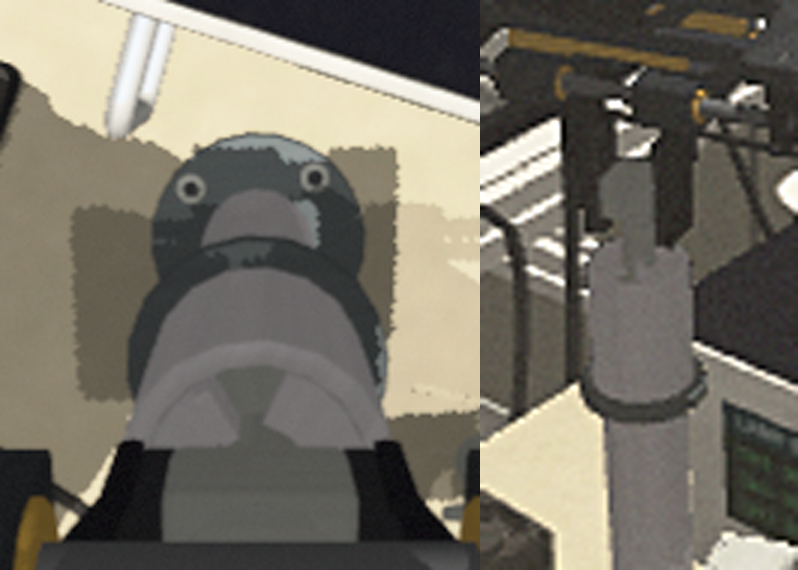

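```bash
python3 -m inch '{"translation":[[0,0,0.001],[0,0,0.001],[0,0,0.001],[0,0,0.001],[0,0,0.001]],"rot":[[0,0,0],[0,0,0],[0,0,0],[0,0,0],[0,0,0]],"jaw":[20,20,20,20,20]}' >/dev/null; python3 p.py; python3 -c "
from bench import r
print(r.close_job())"
```

```text
34.05 z 261.71 xy [521.9 -56.3] yaw -57.7 F [-3.   0.3  2.9] M [-0.18  0.78  0.03] q7 -1.09 w 25.7
the job is handed in; nothing more can be done
None
```

The bolt is started. I turned it backward until it dropped, let it settle 0.8 s, turned it forward 364° and handed the job in at 34 s with the gripper still closed on the head.

- **Drop:** it went about 8 mm down into the gaps after about 115° of backward turn. The task said at most 83° (1.45 rad). A close-up during the turn showed the gap still ahead of the lug, so I carried on until it dropped.
- **Forward turn:** it took one re-grip. I opened the jaws and swung them back 180° around the head, with the height unchanged and the head back between the pads at 25.6 mm.
- **Final state:** the grip sank 16.6 mm in the forward turn, against about 16 mm expected. The head is about 35 mm above the rim, as asked. The jaws read 25.7 mm on the 26 mm head, and the outside force is about 4 N.
- **Last pictures:** in the last wrist view the rim gap shows empty, and in the last side view the head sits lower. I did not check every bystander at the end, but no contact was felt on the way.

The arm came over the top of the rack and in between the beams. Its centre-lines stayed at least 70 mm from the rack by my estimate, and the largest force I read was about 14 N.

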